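# Put the carburettor by in stack-nest totes

## Task

Put the stripped carburettor by for the day: stand it flat on its underside on the floor of the tote on the sloping stand, in either half. Then put the empty second tote on top, turned end for end to the lower one so that its four feet sit in the shallow rim pockets and it stands on the lower tote instead of nesting down onto the carburettor. Leave the lower tote seated on its stand, and everything else on the bench where it is.

Things in the scene. Friction and masses are not known exactly. Their poses are not given: they have to be found in the camera images.
- stand: Fixed sloping bench stand, grey sheet on a dark tube frame. Origin on the bench under the middle of its deck, -x its low front. Deck 138 mm up the slope x 206 mm wide at 25 degrees (0.436 rad), low edge towards the robot; its upper face is 47 mm over the origin at the middle. A 14 mm lip on the low edge and 10 mm ears at the sides hold the tote.
- deck (a point): Middle of the upper face of the stand's deck; z is the deck's normal (25 degrees off vertical, leaning to the robot), y runs across the stand.
- lower_tote: Loose empty stack-nest tote of grey plastic, 260 g, sitting on the sloping deck, long side across it, so leaning 25 degrees towards the robot. 208 (x) x 138 (y) x 62 mm (z) over its rim; 2.4 mm walls flare upward from a base 184 x 104 mm outside, floor 3 mm. Origin: centre of the base's underside; x along its length to the end with the card, z up out of it.
- lower_tote_grip (a point): On the lower tote's moulded grip, at x = y = 0, z = 40 mm. The grip stands in the middle of the floor: a plain rib with upright sides, 20 mm thick in x, 72 mm long in y, top at z = 46 mm, on a root 29 (x) x 80 mm (y) that ends at z = 21 mm. Fingers can reach down to z = 22 mm beside the rib.
- lower_tote_half (a point): Middle of the floor of the lower tote's card-end half: x = 53, y = 0, z = 3 mm; the other half is its mirror at x = -53. The grip divides the floor into these halves; each is free from |x| = 15 to 90 mm at the floor (91 mm at z = 12) and |y| under 49 mm.
- lower_tote_pocket (a point): Floor of one of the lower tote's four shallow rim pockets: x = -66, y = 61, z = 55 mm; the others at x = -66 and x = +34, on both long rims (y = +-61). Each is 21 mm wide in x, 7 mm deep, closed outside by a flared lip (inner face |y| = 65.5 to 68 mm). A tote turned end for end puts its feet here and stands with its origin 55 mm above the lower's along z, 2.5 mm play each way.
- lower_tote_slot (a point): Mouth of one of the lower tote's four deep rim slots: x = +66, y = 61, z = 62 mm; the others at x = +66 and x = -34, on both long rims. 21 mm wide in x, open down to z = 28 mm. A tote put on the same way round slides its feet down the slots and nests, its origin only some 30 mm above the lower's.
- lower_tote_card_end (a point): Rim at the card end of the lower tote: x = 104, y = 0, z = 62 mm. A white card in a holder is on the outside of that end wall.
- upper_tote: The second tote, exactly like the lower one in shape, size, grip and frame (origin at the centre of the base's underside, x to its card end), empty, level on the bench in front of the stand, to its left; 210 to 340 g.
- upper_tote_grip (a point): On the upper tote's grip rib, x = y = 0, z = 40 mm: 20 mm thick in the tote's x, 72 mm long in y, upright sides from z = 21 to 46 mm; the tote balances here.
- upper_tote_foot (a point): Underside of one of the upper tote's four feet: x = +66, y = 58, z = 0. Feet stick out at x = +66 and x = -34 at the bottom of both long walls: half-round underneath, 16 mm wide in x, 16 mm high, lowest line level with the base, reaching out to |y| = 63 mm.
- upper_tote_card_end (a point): Rim at the card end (+x) of the upper tote: x = 104, y = 0, z = 62 mm in its frame.
- carburettor: Silvery diaphragm carburettor, 110 g, upright on the bench to the right of the stand. Origin: centre of its underside, z up. Block x -17..18, y -22..22 mm, 32 high, flat upright faces at y = +-22; cover to 38 mm. Two pipe stubs 12 mm up reach x = -34 mm, a plate 6 mm thick (5 to 35 mm up) reaches x = +34 mm. Grip it across y.
- spark_plug: Used spark plug lying on the bench, 21 x 70 x 18 mm; bystander.
- air_filter: Black and white air filter, 62 x 86 x 28 mm, lying on the bench; bystander.
- plug_box: Small upright carton, 31 x 30 x 81 mm; bystander.
- tape_measure: Yellow tape measure, 38 x 82 x 65 mm; bystander.
Not all that is in view belongs to the job. Leave any green or red look-alike of the carburettor alone.

How it is judged:
By the outcome, as a careful person would: the job done as asked, in the order asked, and still so for the second after the job is handed in, with the robot touching nothing.
It also fails if it takes over 67 s, if anything falls off the work surface, if the arm or the gripper's body presses on something with over 40 N, if the wrist force passes 120 N, or if a joint passes its speed limit or range.

## Robot

A 7-joint arm with a two-finger parallel gripper is mounted at the origin on a cart in front of the work surface, level with it; the furniture and walls round the work are solid. World frame = base frame: x ahead of the robot, y to its left, z up, the work surface at z = 0. Lengths are in m, angles in degrees, forces in N, time in s.
With the tool pointing down it reaches from about 0.425 to 0.875 m from the base axis. Payload 4.7 kg.
Tool frame: the origin (TCP) lies between the finger pads; the fingertips stand 8 mm ahead of it and the grasp point (between the pads) lies 11 mm behind it (env.tip_extent is the distance from the TCP to the fingertips, in m); z points along the fingers, y is the line along which they close (so a half turn about z gives the same grasp; the last joint's range is limited). The gripper opens to 87 mm and grips with 3 to 60 N. Pads are 19 mm wide; open, the fingers measure 117 mm over their backs; the gripper's body (75 mm by 190 mm) begins 51 mm behind the grasp point.
Start: joints at [-65.483, 18.392, -4.016, 83.108, 1.295, 78.541, -3.26], TCP at [0.261, 0.595, 0.231] pointing down, gripper open.
Joint ranges: [-163.93, 163.93], [-17.29, 119.83], [-79.2, 71.16], [3.27, 140.29], [-89.18, 269.18], [5.43, 117.66], [-154.24, 154.24]. Speed limits (degrees/s): [147.25, 147.25, 180, 180, 180, 180, 180].

## Interface

Orientations are given as [roll, pitch, yaw] about the fixed x, y, z axes, in that order (R = Rz(yaw) Ry(pitch) Rx(roll)).
In Python, from cell import sensors, vision, workorder, env gives the robot as it stands.
- The arm moves only by the tool drive_tool, never from a script. Its argument "moves" is a list of rows, each an object of numbers: "x", "y", "z": the shift along the tool's x, y, z in mm; "rx", "ry", "rz": the turn, a rotation vector about the tool's x, y, z in rad; "fingers": the closure, from -1 (fully open) to 1 (shut). In form: [{"x": .., "y": .., "z": .., "rx": .., "ry": .., "rz": .., "fingers": ..}, ...]. A call has 1 to 20 rows; each row is the pose to reach, as a shift and turn from the pose commanded when the call began, along the tool's axes at that moment; what a row does not reach only later rows make up. A row lasts 1/8 s, in which the tool goes at most 62.5 mm and 10.7 degrees, less where a joint would pass 70% of its speed; a pose out of reach is approached as far as the arm can. A call with a gripper value outside its range is refused whole. The fingers move at their own pace and stop on an object; "force" is the grip in N (left out, the last holds). Time passes only in rows, so rows that repeat a pose let the fingers close. It gives the time, the measured TCP pose, the force, the opening and the grip force at its end, in the units of the state.
- sensors.get_obs(): the state, without advancing time (a new reading comes with each control period).
- vision.read_camera(name): name is "scene" or "top"; returns a dict with "image" (384x512x3 uint8, red, green, blue), "fx", "fy", "cx", "cy" (pixels), "R" (3x3) and "t" (3): a world point X has camera coordinates R X + t. Camera axes: x right, y down, z forward; pixel columns grow to the right and rows downward; lengths in m; the calibration is good to about 2 mm. A picture is of the moment at which its call begins. There is no depth.
- workorder.sign_off(): hands the job in; it is judged then, once.
The state is a dict: "time_s": time; "qpos": joint angles; "joint_velocities": joint speeds; "effort": joint torques, N m; "tool_pos": TCP position; "tool_rot": TCP orientation; "force": force on the tool from outside, world axes, zero at the start; "wrist_torque": the same for the moment, N m; "grip_width": finger opening in m; "grasp_force": force on a finger pad.
Only numpy, scipy, OpenCV 4.12 (cv2) and the standard library are available. Lean on these libraries where they do the work, as an engineer would, in place of code of your own. Each camera call takes 0.05 s, during which the arm holds its last target. There are 200 camera calls.

## Working session

There is one attempt and no reset: what is moved stays moved. The work goes in short steps, Python scripts to look and compute and a tool call to move; the robot and the scene stay as the last step left them, time stands still between calls to the robot, and variables do not carry over. Pictures are saved under pics/ and viewed, at most 10 in all, crops included, and the job is handed in when it is done.

Besides the shell and the picture viewer there is one more tool, called after "Call:" as a command line: name --argument value ..., lists and objects as JSON in quotes. drive_tool: Moves the arm, as the interface text tells. Its arguments: {"type":"object","properties":{"moves":{"type":"array"},"force":{"type":"number"}},"required":["moves"]}

```bash
mkdir -p pics; python3 - <<'E'
from cell import sensors, vision, env
import cv2
for n in("scene","top"):
    c=vision.read_camera(n); cv2.imwrite(f"pics/{n}0.png",cv2.resize(c["image"][:,:,::-1],(800,600),interpolation=cv2.INTER_CUBIC))
    print(n,c["fx"],c["fy"],c["cx"],c["cy"],c["R"],c["t"])
o=sensors.get_obs(); print(o, env.tip_extent)
E
```

```text
scene 377.81944120336703 377.81944120336703 256.59447895414957 195.08996592394217 [[ 0.45441552 -0.89045699  0.02434922]
 [-0.50692345 -0.28097523 -0.81491198]
 [ 0.7324856   0.35796547 -0.57907303]] [-0.18685259  0.4217845   0.80183882]
top 411.0123861556635 411.0123861556635 254.88995357217587 189.73044784678308 [[ 0.12958955 -0.99156619  0.00174274]
 [-0.97017557 -0.12715668 -0.20637476]
 [ 0.20485583  0.02505325 -0.97847147]] [0.02244017 0.61336827 1.18667624]
{'time_s': 0.1, 'qpos': array([-65.4826525 ,  18.43224406,  -4.01538252,  83.16794629,
         1.29579744,  78.53866558,  -3.25933214]), 'joint_velocities': array([ 0.0411638 , -0.06757811,  0.01207449, -0.14119847,  0.0034333 ,
       -0.02553522, -0.09247915]), 'effort': array([ 1.87706896e-04, -4.92572808e+01, -4.05569477e-01, -3.13401675e+01,
       -6.42823800e-02,  3.94723972e-02,  5.46696845e-05]), 'tool_pos': array([0.26122666, 0.59468791, 0.22959965]), 'tool_rot': array([-1.79906416e+02,  6.20098020e-03,  1.56292938e+02]), 'force': array([-0.0635416 , -0.60075751,  0.33001787]), 'wrist_torque': array([-0.02401005, -0.01934719,  0.03659961]), 'grasp_force': 0.0, 'grip_width': 0.08751687215386562} 0.008
```

View pics/scene0.png

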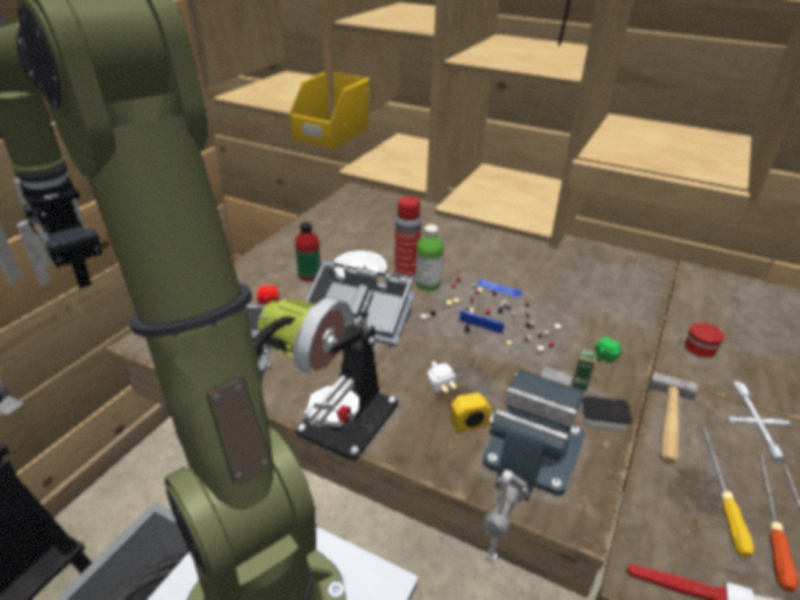

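View pics/top0.png

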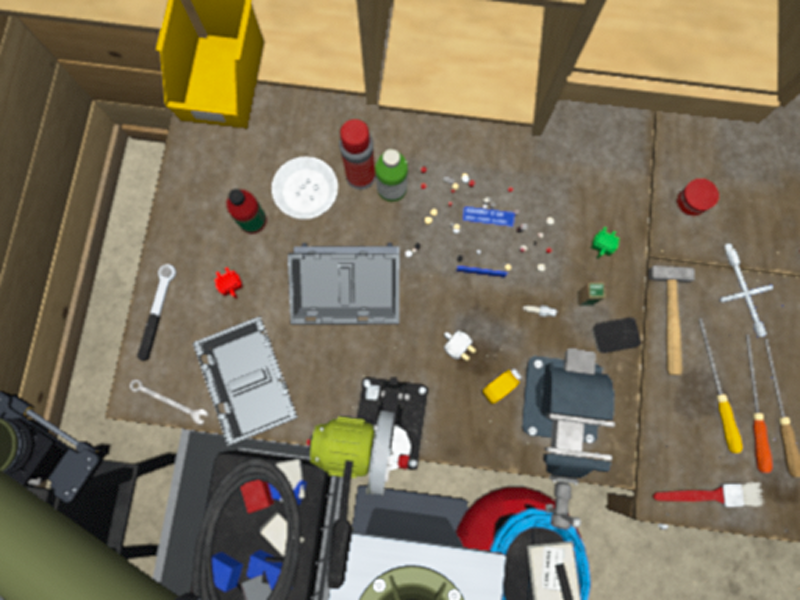

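```bash
cat > h.py <<'E'
import numpy as np, cv2
from scipy.spatial.transform import Rotation as Ro
from cell import sensors, vision, env
def grab(n): return vision.read_camera(n)
def crop(c,x0,y0,x1,y1,s,grid=10):
    im=cv2.resize(c["image"][y0:y1,x0:x1,::-1],None,fx=s,fy=s,interpolation=cv2.INTER_CUBIC)
    for u in range(-(-x0//grid)*grid,x1,grid):
        cv2.line(im,(int((u-x0+.5)*s),0),(int((u-x0+.5)*s),4),(0,255,255),1); cv2.putText(im,str(u),(int((u-x0)*s),14),0,.35,(0,255,255),1)
    for v in range(-(-y0//grid)*grid,y1,grid):
        cv2.line(im,(0,int((v-y0+.5)*s)),(4,int((v-y0+.5)*s)),(0,255,255),1); cv2.putText(im,str(v),(6,int((v-y0+.5)*s)+4),0,.35,(0,255,255),1)
    return im
def proj(c,X):
    p=np.atleast_2d(X)@c["R"].T+c["t"]; return np.c_[c["fx"]*p[:,0]/p[:,2]+c["cx"],c["fy"]*p[:,1]/p[:,2]+c["cy"]]
def back(c,u,v,z):
    d=c["R"].T@np.array([(u-c["cx"])/c["fx"],(v-c["cy"])/c["fy"],1]); o=-c["R"].T@c["t"]
    return o+d*(z-o[2])/d[2]
E
python3 - <<'E'
from h import *
c=grab("top")
a=crop(c,180,150,262,213,9); cv2.imwrite("pics/low.png",a)
b=crop(c,120,198,194,288,6)
d=crop(c,278,204,312,238,10)
im=np.zeros((545,800,3),np.uint8); im[:540,:444]=b; im[:340,450:790]=d; cv2.imwrite("pics/up.png",im)
for n,u,v,z in [("low",221,182,.09),("up",158,243,.0),("carb",294,221,.02)]: print(n,back(c,u,v,z))
E
```

```text
low [0.61007122 0.20469603 0.09      ]
up [0.41125739 0.38079663 0.        ]
carb [ 0.53192005 -0.03020171  0.02      ]
```

View pics/low.png

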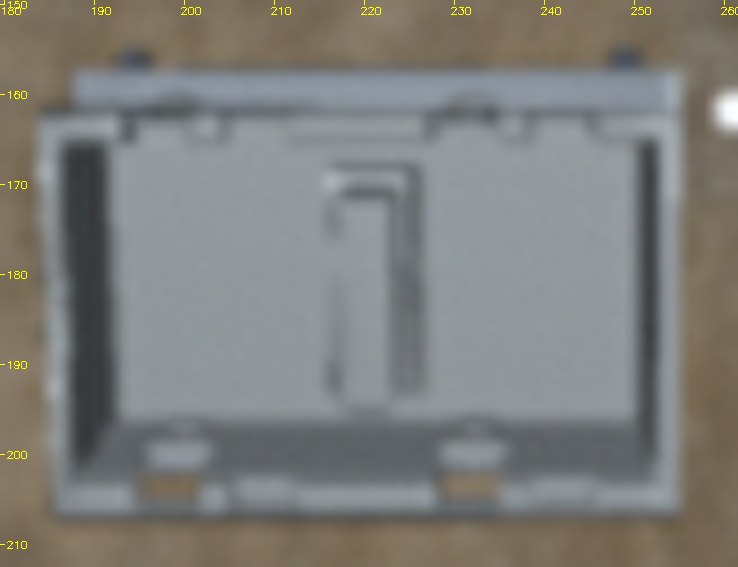

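View pics/up.png

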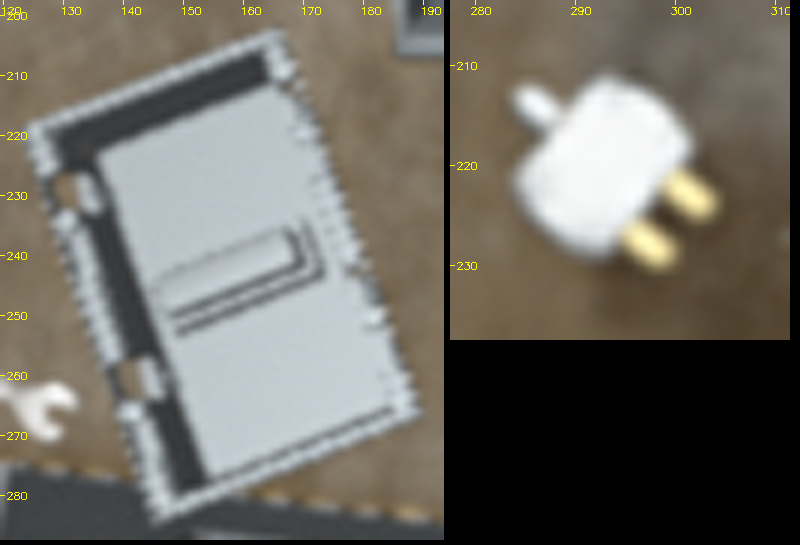

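```bash
cat >> h.py <<'E'
from scipy.optimize import least_squares
C4=np.array([[104,69,62],[104,-69,62],[-104,-69,62],[-104,69,62]])/1e3
def Tlow(p,s):  # p: deck x,y, stand yaw ; s along slope(up) ; tote x along +Y of stand
    Rs=Ro.from_euler('z',p[2])*Ro.from_euler('y',-25,degrees=True)
    R=Rs*Ro.from_euler('z',90,degrees=True)
    return R.as_matrix(), np.array([p[0],p[1],.047])+Rs.apply([s,0,0])
def Tup(p): return Ro.from_euler('z',p[2]).as_matrix(), np.array([p[0],p[1],0])
E
python3 - <<'E'
from h import *
c=grab("top"); print("cam",-c["R"].T@c["t"])
pix=np.array([[185.6,206.7],[183.7,162.3],[255.3,162.1],[255.1,206.5]])
for s in (0,-.006,-.012):
    def f(p):
        R,t=Tlow(p,s); return (proj(c,C4@R.T+t)-pix).ravel()
    r=least_squares(f,[.6,.2,0]); print(s,r.x,np.degrees(r.x[2]),r.fun.round(2), Tlow(r.x,s)[1])
pix2=np.array([[124.2,217.8],[166.7,202.5],[189.5,265.8],[145.3,284.5]])
def g(p):
    R,t=Tup(p); return (proj(c,C4@R.T+t)-pix2).ravel()
r=least_squares(g,[.41,.38,.3]); print("up",r.x,np.degrees(r.x[2]),r.fun.round(2))
a=back(c,300.9,227.2,.012); b=back(c,285,213.3,.025); m=back(c,293,220,.036)
print("carb pipes",a,"plate",b,"block top",m,"len",np.linalg.norm((a-b)[:2]),"yaw",np.degrees(np.arctan2(*(b-a)[1::-1])))
E
```

```text
cam [0.34906935 0.0705147  1.28767347]
0 [0.62468399 0.20858467 0.13227115] 7.578578594892098 [ 0.02  0.6   0.05 -0.67 -0.17 -0.59  0.09  0.66] [0.62468399 0.20858467 0.047     ]
-0.006 [0.63060843 0.20959142 0.13231141] 7.580885350767015 [ 0.1   0.56  0.13 -0.62 -0.24 -0.54  0.02  0.61] [0.62521811 0.20887403 0.04446429]
-0.012 [0.63653281 0.2105986  0.13235149] 7.583181751710126 [ 0.17  0.51  0.21 -0.57 -0.32 -0.5  -0.06  0.57] [0.62575224 0.20916338 0.04192858]
up [0.41035306 0.37123934 0.50331594] 28.837878909441667 [-0.73  0.27  0.32 -0.92  0.5   0.83 -0.1  -0.25]
carb pipes [ 0.51656452 -0.054275    0.012     ] plate [5.51461766e-01 5.33151677e-04 2.50000000e-02] block top [ 0.53227926 -0.0255512   0.036     ] len 0.06497500625254089 yaw 57.51442782603558
```

```bash
cat >> h.py <<'E'
def Rdown(y): return (Ro.from_euler('z',y,degrees=True)*Ro.from_euler('x',180,degrees=True))
def Rtilt(yaw,stand=7.58): # tool z = -deck normal; yaw measured in deck plane from stand x
    return Ro.from_euler('z',stand,degrees=True)*Ro.from_euler('y',-25,degrees=True)*Ro.from_euler('z',yaw,degrees=True)*Ro.from_euler('x',180,degrees=True)
def cur():
    o=sensors.get_obs(); return np.array(o["tool_pos"]),Ro.from_euler('xyz',o["tool_rot"],degrees=True),o
def rel(targets,start=None):
    p,R,o=cur()
    if start: p,R=start
    print("t",o["time_s"],"pos",p.round(4),"rot",o["tool_rot"].round(1),"F",o["force"].round(1),"w",round(o["grip_width"],4),"gf",o["grasp_force"])
    for q,Q in targets:
        print((R.inv().apply(np.array(q)-p)*1e3).round(1),(R.inv()*Q).as_rotvec().round(4))
E
python3 - <<'E'
from h import *
p,R,o=cur()
rel([([.261,.595,.36],R),([.40,.30,.36],Rdown(100)),([.533,-.0268,.36],Rdown(57.5)),([.533,-.0268,.10],Rdown(57.5)),([.533,-.0268,.013],Rdown(57.5))])
a,b=grab("top"),grab("scene")
def tri(u,v,u2,v2):
    f=lambda X: np.r_[proj(a,X)[0]-[u,v],proj(b,X)[0]-[u2,v2]]
    r=least_squares(f,[.4,.1,.1]); return r.x,r.fun
print(tri(243,285,208,211), tri(222,283,182,205))
E
```

```text
t 0.2 pos [0.2613 0.5948 0.2299] rot [-179.9    0.   156.3] F [-0.4 -1.4  0.5] w 0.087 gf 0.0
[ 3.000e-01 -1.000e-01 -1.301e+02] [0. 0. 0.]
[-245.6 -214.3 -129.9] [-1.000e-03  6.000e-04  9.825e-01]
[-498.7 -460.1 -129.5] [-8.0000e-04  1.1000e-03  1.7242e+00]
[-498.7 -459.8  130.5] [-8.0000e-04  1.1000e-03  1.7242e+00]
[-498.7 -459.7  217.5] [-8.0000e-04  1.1000e-03  1.7242e+00]
(array([0.32411571, 0.09629696, 0.23431415]), array([-0.37945768,  0.17971186,  0.4173169 , -0.00830151])) (array([0.3167158 , 0.1570393 , 0.23568028]), array([-3.93321947,  1.97219147,  4.45214642,  0.01559493]))
```

Call:
drive_tool --moves '[{"z": -65},{"z": -130},{"x": -60,"y": -55,"z": -130,"rz": 0.25},{"x": -123,"y": -107,"z": -130,"rz": 0.43},{"x": -185,"y": -160,"z": -130,"rz": 0.62},{"x": -245,"y": -214,"z": -130,"rz": 0.8},{"x": -290,"y": -258,"z": -130,"rz": 0.98},{"x": -335,"y": -302,"z": -130,"rz": 1.16},{"x": -380,"y": -346,"z": -130,"rz": 1.34},{"x": -425,"y": -388,"z": -130,"rz": 1.5},{"x": -470,"y": -432,"z": -130,"rz": 1.65},{"x": -498.7,"y": -460,"z": -130,"rz": 1.724},{"x": -498.7,"y": -460,"z": -70,"rz": 1.724},{"x": -498.7,"y": -460,"z": -10,"rz": 1.724},{"x": -498.7,"y": -460,"z": 50,"rz": 1.724},{"x": -498.7,"y": -460,"z": 100,"rz": 1.724},{"x": -498.7,"y": -460,"z": 130,"rz": 1.724}]'

```text
invalid input at $.moves[0]: expected keys x, y, z, rx, ry, rz, fingers
```

All keys are required.

Call:
drive_tool --moves '[{"x": 0,"y": 0,"z": -65,"rx": 0,"ry": 0,"rz": 0,"fingers": -1},{"x": 0,"y": 0,"z": -130,"rx": 0,"ry": 0,"rz": 0,"fingers": -1},{"x": -60,"y": -55,"z": -130,"rx": 0,"ry": 0,"rz": 0.25,"fingers": -1},{"x": -123,"y": -107,"z": -130,"rx": 0,"ry": 0,"rz": 0.43,"fingers": -1},{"x": -185,"y": -160,"z": -130,"rx": 0,"ry": 0,"rz": 0.62,"fingers": -1},{"x": -245,"y": -214,"z": -130,"rx": 0,"ry": 0,"rz": 0.8,"fingers": -1},{"x": -290,"y": -258,"z": -130,"rx": 0,"ry": 0,"rz": 0.98,"fingers": -1},{"x": -335,"y": -302,"z": -130,"rx": 0,"ry": 0,"rz": 1.16,"fingers": -1},{"x": -380,"y": -346,"z": -130,"rx": 0,"ry": 0,"rz": 1.34,"fingers": -1},{"x": -425,"y": -388,"z": -130,"rx": 0,"ry": 0,"rz": 1.5,"fingers": -1},{"x": -470,"y": -432,"z": -130,"rx": 0,"ry": 0,"rz": 1.65,"fingers": -1},{"x": -498.7,"y": -460,"z": -130,"rx": 0,"ry": 0,"rz": 1.724,"fingers": -1},{"x": -498.7,"y": -460,"z": -70,"rx": 0,"ry": 0,"rz": 1.724,"fingers": -1},{"x": -498.7,"y": -460,"z": -10,"rx": 0,"ry": 0,"rz": 1.724,"fingers": -1},{"x": -498.7,"y": -460,"z": 50,"rx": 0,"ry": 0,"rz": 1.724,"fingers": -1},{"x": -498.7,"y": -460,"z": 100,"rx": 0,"ry": 0,"rz": 1.724,"fingers": -1},{"x": -498.7,"y": -460,"z": 130,"rx": 0,"ry": 0,"rz": 1.724,"fingers": -1},{"x": -498.7,"y": -460,"z": 130,"rx": 0,"ry": 0,"rz": 1.724,"fingers": -1}]' --force 15

```text
time_s: 2.55
tool_pos: [0.5309, -0.0266, 0.0984]
tool_rot: [-179.8, 0.2, 57.5]
force: [0.6, 0.5, -0.2]
grip_width: 0.087
grasp_force: 0.0
```

```bash
python3 - <<'E'
from h import *
rel([([.533,-.0268,.013],Rdown(57.5))])
b=grab("scene"); 
cv2.imwrite("pics/s1.png",crop(b,135,140,275,245,5.7))
np.save("s1.npy",b["image"])
E
```

```text
t 2.55 pos [ 0.5309 -0.0266  0.0984] rot [-179.8    0.2   57.5] F [ 0.6  0.5 -0.2] w 0.087 gf 0.0
[ 1.2  2.2 85.4] [-0.0039  0.0036  0.0001]
```

View pics/s1.png

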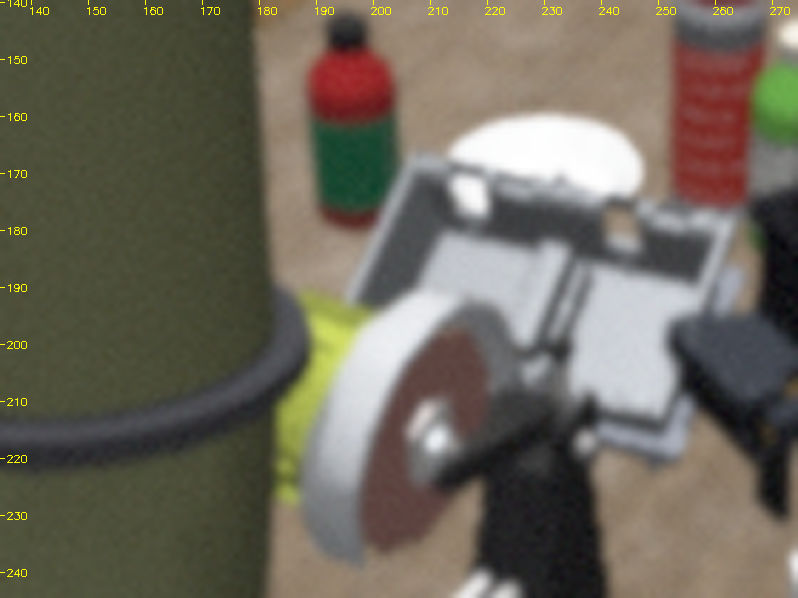

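```bash
python3 - <<'E'
from h import *
c=grab("top");b=grab("scene")
pix=np.array([[185.6,206.7],[183.7,162.3],[255.3,162.1],[255.1,206.5]])
px=np.array([[206.4,166.7],[264.7,176.0]])
f=lambda p: np.r_[(proj(c,C4@Tlow(p,p[3])[0].T+Tlow(p,p[3])[1])-pix).ravel(),(proj(b,C4[1:3]@Tlow(p,p[3])[0].T+Tlow(p,p[3])[1])-px).ravel()]
r=least_squares(f,[.6,.2,0,0]); print(r.x,r.fun.round(2),Tlow(r.x,r.x[3])[1])
E
```

```text
[ 6.24772526e-01  2.08708424e-01  1.40002999e-01 -6.15948301e-05] [ 0.21  0.85 -0.09 -0.41 -0.3  -0.87  0.28  0.38  0.65 -1.16 -0.74  1.25] [0.62471725 0.20870063 0.04697397]
```

Call:
drive_tool --moves '[{"x": 1,"y": 2,"z": 40,"rx": 0,"ry": 0,"rz": 0,"fingers": -1},{"x": 1,"y": 2,"z": 80,"rx": 0,"ry": 0,"rz": 0,"fingers": -1},{"x": 1,"y": 2,"z": 85,"rx": 0,"ry": 0,"rz": 0,"fingers": -1},{"x": 1,"y": 2,"z": 85,"rx": 0,"ry": 0,"rz": 0,"fingers": -1},{"x": 1,"y": 2,"z": 85,"rx": 0,"ry": 0,"rz": 0,"fingers": 1},{"x": 1,"y": 2,"z": 85,"rx": 0,"ry": 0,"rz": 0,"fingers": 1},{"x": 1,"y": 2,"z": 85,"rx": 0,"ry": 0,"rz": 0,"fingers": 1},{"x": 1,"y": 2,"z": 85,"rx": 0,"ry": 0,"rz": 0,"fingers": 1},{"x": 1,"y": 2,"z": 85,"rx": 0,"ry": 0,"rz": 0,"fingers": 1},{"x": 1,"y": 2,"z": 85,"rx": 0,"ry": 0,"rz": 0,"fingers": 1}]' --force 20

```text
time_s: 3.95
tool_pos: [0.535, -0.0266, 0.0155]
tool_rot: [-180.0, 0.0, 57.5]
force: [-0.2, 0.8, 1.8]
grip_width: 0.0453
grasp_force: 20.0
```

```bash
cat >> h.py <<'E'
LR,LT=Tlow([.6275,.2090,.134],-.003); 
def inlow(x,y,z): return LT+LR@(np.array([x,y,z])/1e3)
S=np.degrees(.134)
E
python3 - <<'E'
from h import *
print(LT,inlow(-52,5,18.5),inlow(-52,5,140))
Q=Rtilt(90,S); p,R,o=cur()
rel([([.535,-.0266,.2],R),(inlow(-52,5,140),Q),(inlow(-52,5,70),Q)])
E
```

```text
[0.62480545 0.20863675 0.04573215] [0.61951335 0.15545296 0.06038575] [0.56862555 0.14859289 0.17050214]
t 3.95 pos [ 0.535  -0.0266  0.0155] rot [-180.     0.    57.5] F [-0.2  0.8  1.8] w 0.0453 gf 19.999256380833685
[  -0.    -0.2 -184.5] [0. 0. 0.]
[ 165.8  -65.8 -154.9] [-0.4188  0.1527 -0.6896]
[184.9 -43.2 -91.5] [-0.4188  0.1527 -0.6896]
```

Call:
drive_tool --moves '[{"x": 0,"y": 0,"z": -50,"rx": 0,"ry": 0,"rz": 0,"fingers": 1},{"x": 0,"y": 0,"z": -110,"rx": 0,"ry": 0,"rz": 0,"fingers": 1},{"x": 0,"y": 0,"z": -170,"rx": 0,"ry": 0,"rz": 0,"fingers": 1},{"x": 40,"y": -16,"z": -170,"rx": -0.08,"ry": 0.03,"rz": -0.13,"fingers": 1},{"x": 80,"y": -32,"z": -170,"rx": -0.16,"ry": 0.06,"rz": -0.26,"fingers": 1},{"x": 120,"y": -48,"z": -170,"rx": -0.24,"ry": 0.09,"rz": -0.4,"fingers": 1},{"x": 150,"y": -60,"z": -165,"rx": -0.32,"ry": 0.12,"rz": -0.54,"fingers": 1},{"x": 165.8,"y": -65.8,"z": -155,"rx": -0.4188,"ry": 0.1527,"rz": -0.6896,"fingers": 1},{"x": 165.8,"y": -65.8,"z": -155,"rx": -0.4188,"ry": 0.1527,"rz": -0.6896,"fingers": 1},{"x": 165.8,"y": -65.8,"z": -155,"rx": -0.4188,"ry": 0.1527,"rz": -0.6896,"fingers": 1},{"x": 165.8,"y": -65.8,"z": -155,"rx": -0.4188,"ry": 0.1527,"rz": -0.6896,"fingers": 1}]'

```text
time_s: 5.32
tool_pos: [0.5701, 0.1475, 0.1717]
tool_rot: [154.9, -0.0, 97.5]
force: [-0.7, 0.6, -2.0]
grip_width: 0.0446
grasp_force: 20.0
```

```bash
python3 - <<'E'
from h import *
Q=Rtilt(90,S)
rel([(inlow(-52,5,70),Q),(inlow(-52,5,25),Q),(inlow(-52,5,19),Q)])
c=grab("top");b=grab("scene")
p,R,o=cur(); og=p+R.apply([0,0,.0155])
# predicted points of the carb for a check: plate end, pipe end
print(proj(c,p+R.apply([[.034,0,-.005],[-.034,0,.0035]])).round(1),proj(b,p+R.apply([[.034,0,-.005],[-.034,0,.0035]])).round(1))
A=crop(b,195,135,275,215,5);B=crop(c,180,140,262,220,5)
im=np.zeros((410,815,3),np.uint8); im[:400,:400]=A[:400,:400]; im[:400,402:812]=B; cv2.imwrite("pics/h.png",im[:,:800])
E
```

```text
t 5.325 pos [0.5701 0.1475 0.1717] rot [154.9  -0.   97.5] F [-0.7  0.6 -2. ] w 0.0446 gf 19.999351861188188
[ 1.3 -1.8 70.5] [ 0.0014  0.0012 -0.0031]
[  1.4  -1.9 115.5] [ 0.0014  0.0012 -0.0031]
[  1.4  -1.9 121.5] [ 0.0014  0.0012 -0.0031]
[[224.5 192.5]
 [249.2 191.7]] [[228.4 176.5]
 [249.2 182.4]]
```

View pics/h.png

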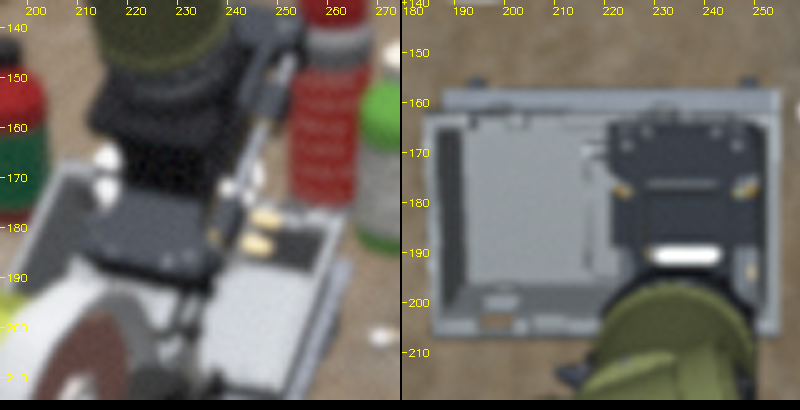

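Call:
drive_tool --moves '[{"x": 1.4,"y": -1.9,"z": 40,"rx": 0,"ry": 0,"rz": 0,"fingers": 1},{"x": 1.4,"y": -1.9,"z": 80,"rx": 0,"ry": 0,"rz": 0,"fingers": 1},{"x": 1.4,"y": -1.9,"z": 105,"rx": 0,"ry": 0,"rz": 0,"fingers": 1},{"x": 1.4,"y": -1.9,"z": 113,"rx": 0,"ry": 0,"rz": 0,"fingers": 1},{"x": 1.4,"y": -1.9,"z": 116,"rx": 0,"ry": 0,"rz": 0,"fingers": 1},{"x": 1.4,"y": -1.9,"z": 116,"rx": 0,"ry": 0,"rz": 0,"fingers": 1}]'

```text
time_s: 6.18
tool_pos: [0.6161, 0.1563, 0.0657]
tool_rot: [154.9, -0.0, 97.7]
force: [0.1, -0.5, -0.5]
grip_width: 0.0447
grasp_force: 20.0
```

Call:
drive_tool --moves '[{"x": 0,"y": 0,"z": 2,"rx": 0,"ry": 0,"rz": 0,"fingers": 1},{"x": 0,"y": 0,"z": 4,"rx": 0,"ry": 0,"rz": 0,"fingers": 1},{"x": 0,"y": 0,"z": 5,"rx": 0,"ry": 0,"rz": 0,"fingers": 1},{"x": 0,"y": 0,"z": 5,"rx": 0,"ry": 0,"rz": 0,"fingers": 1}]'

```text
time_s: 6.68
tool_pos: [0.6176, 0.1564, 0.0601]
tool_rot: [155.0, 0.0, 97.7]
force: [-0.7, 0.1, -2.0]
grip_width: 0.0453
grasp_force: 20.0
```

Call:
drive_tool --moves '[{"x": 0,"y": 0,"z": 1,"rx": 0,"ry": 0,"rz": 0,"fingers": 1},{"x": 0,"y": 0,"z": 2,"rx": 0,"ry": 0,"rz": 0,"fingers": 1},{"x": 0,"y": 0,"z": 2,"rx": 0,"ry": 0,"rz": 0,"fingers": 1}]'

```text
time_s: 7.05
tool_pos: [0.6179, 0.1564, 0.0598]
tool_rot: [155.0, -0.0, 97.7]
force: [-14.7, -3.7, 18.1]
grip_width: 0.0447
grasp_force: 20.0
```

Call:
drive_tool --moves '[{"x": 0,"y": 0,"z": -1,"rx": 0,"ry": 0,"rz": 0,"fingers": 1},{"x": 0,"y": 0,"z": -1,"rx": 0,"ry": 0,"rz": 0,"fingers": -0.2},{"x": 0,"y": 0,"z": -1,"rx": 0,"ry": 0,"rz": 0,"fingers": -0.28},{"x": 0,"y": 0,"z": -1,"rx": 0,"ry": 0,"rz": 0,"fingers": -0.28},{"x": 0,"y": 0,"z": -1,"rx": 0,"ry": 0,"rz": 0,"fingers": -0.28}]'

```text
time_s: 7.68
tool_pos: [0.6182, 0.1564, 0.0592]
tool_rot: [155.0, 0.0, 97.7]
force: [-0.3, -0.4, 0.2]
grip_width: 0.0556
grasp_force: 0.0
```

```bash
python3 - <<'E'
from h import *
p,R,o=cur(); print("in tote",(LR.T@(np.array([.6179,.1564,.0598])-LT)*1e3).round(1)); rel([])
E
```

```text
in tote [-50.8   6.6  18.6]
t 7.675 pos [0.6182 0.1564 0.0592] rot [155.    0.   97.7] F [-0.3 -0.4  0.2] w 0.0556 gf 0.0
```

Call:
drive_tool --moves '[{"x": 0,"y": 0,"z": -20,"rx": 0,"ry": 0,"rz": 0,"fingers": -0.28},{"x": 0,"y": 0,"z": -60,"rx": 0,"ry": 0,"rz": 0,"fingers": -0.28},{"x": 0,"y": 0,"z": -110,"rx": 0,"ry": 0,"rz": 0,"fingers": -1},{"x": 0,"y": 0,"z": -170,"rx": 0,"ry": 0,"rz": 0,"fingers": -1},{"x": 0,"y": 60,"z": -190,"rx": 0,"ry": 0,"rz": 0,"fingers": -1},{"x": 0,"y": 60,"z": -190,"rx": 0,"ry": 0,"rz": 0,"fingers": -1}]'

```text
time_s: 8.43
tool_pos: [0.5963, 0.1538, 0.2631]
tool_rot: [154.4, -0.2, 97.6]
force: [-1.3, -0.3, -0.4]
grip_width: 0.0844
grasp_force: 0.0
```

```bash
python3 - <<'E'
from h import *
c=grab("top")
rel([])
b=crop(c,120,198,194,288,6)
# overlay of the fit
R,t=Tup([.41035,.37124,.5033])
s=lambda q:((q-[120,198]+.5)*6).round().astype(int)
cv2.polylines(b,[s(proj(c,C4@R.T+t)).reshape(-1,1,2)],True,(0,0,255),1)
rib=np.array([[10,36,46],[10,-36,46],[-10,-36,46],[-10,36,46]])/1e3
cv2.polylines(b,[s(proj(c,rib@R.T+t)).reshape(-1,1,2)],True,(0,0,255),1)
base=np.array([[90,49,3],[90,-49,3],[-90,-49,3],[-90,49,3]])/1e3
cv2.polylines(b,[s(proj(c,base@R.T+t)).reshape(-1,1,2)],True,(0,255,0),1)
d=crop(c,230,155,262,215,9)[:,:]
im=np.zeros((545,800,3),np.uint8); im[:540,:444]=b; im[:540,450:738]=d; cv2.imwrite("pics/up2.png",im)
E
```

```text
t 8.475 pos [0.5938 0.1533 0.2592] rot [ 1.547e+02 -1.000e-01  9.760e+01] F [-0.6  0.4 -0.3] w 0.0855 gf 0.0
```

View pics/up2.png

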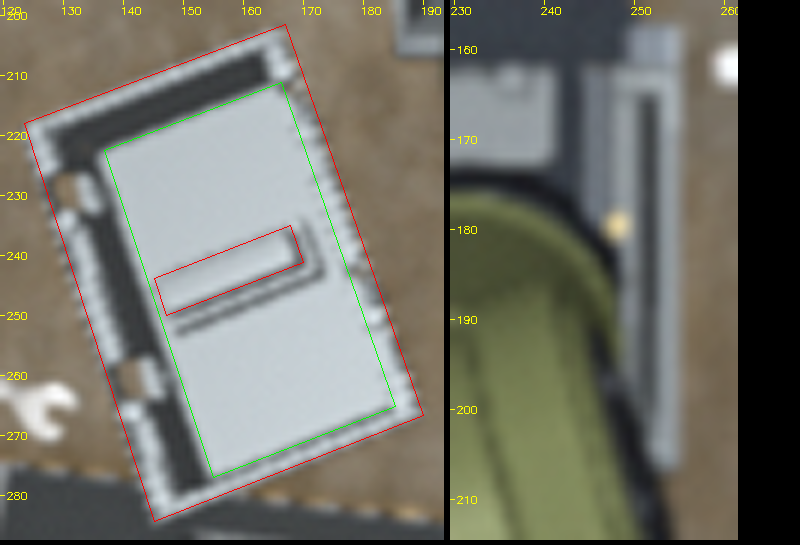

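```bash
python3 - <<'E'
from h import *
Q=Rdown(118.8)
rel([([.50,.26,.27],Rtilt(100,S)),([.41,.371,.25],Q),([.41,.371,.06],Q),([.41,.371,.031],Q)])
E
```

```text
t 8.475 pos [0.5938 0.1533 0.2592] rot [ 1.547e+02 -1.000e-01  9.760e+01] F [-0.6  0.4 -0.3] w 0.0855 gf 0.0
[118.3 -66.7 -43.3] [ 0.0044 -0.0002 -0.1757]
[ 240.2 -142.7  -56.8] [ 0.4359  0.0804 -0.3637]
[ 240.  -223.7  115. ] [ 0.4359  0.0804 -0.3637]
[ 240.  -236.1  141.2] [ 0.4359  0.0804 -0.3637]
```

Call:
drive_tool --moves '[{"x": 50,"y": -30,"z": -30,"rx": 0.06,"ry": 0.01,"rz": -0.06,"fingers": -1},{"x": 95,"y": -55,"z": -45,"rx": 0.15,"ry": 0.03,"rz": -0.12,"fingers": -1},{"x": 140,"y": -80,"z": -50,"rx": 0.24,"ry": 0.045,"rz": -0.2,"fingers": -1},{"x": 190,"y": -110,"z": -55,"rx": 0.34,"ry": 0.065,"rz": -0.28,"fingers": -1},{"x": 240,"y": -143,"z": -57,"rx": 0.436,"ry": 0.08,"rz": -0.364,"fingers": -1},{"x": 240,"y": -165,"z": -10,"rx": 0.436,"ry": 0.08,"rz": -0.364,"fingers": -1},{"x": 240,"y": -188,"z": 40,"rx": 0.436,"ry": 0.08,"rz": -0.364,"fingers": -1},{"x": 240,"y": -210,"z": 87,"rx": 0.436,"ry": 0.08,"rz": -0.364,"fingers": -1},{"x": 240,"y": -215,"z": 97,"rx": 0.436,"ry": 0.08,"rz": -0.364,"fingers": -1},{"x": 240,"y": -215,"z": 97,"rx": 0.436,"ry": 0.08,"rz": -0.364,"fingers": -1}]'

```text
time_s: 9.72
tool_pos: [0.4075, 0.3698, 0.0774]
tool_rot: [-179.7, 0.1, 118.8]
force: [0.4, -0.2, 0.6]
grip_width: 0.087
grasp_force: 0.0
```

```bash
python3 - <<'E'
from h import *
rel([([.41,.371,.031],Rdown(118.8))])
E
```

```text
t 9.725 pos [0.4075 0.3698 0.0774] rot [-1.797e+02  1.000e-01  1.188e+02] F [ 0.4 -0.2  0.6] w 0.087 gf 0.0
[-0.1  3.  46.4] [-0.0061  0.0011  0.0007]
```

Call:
drive_tool --moves '[{"x": 0,"y": 3,"z": 30,"rx": 0,"ry": 0,"rz": 0,"fingers": -1},{"x": 0,"y": 3,"z": 42,"rx": -0.003,"ry": 0,"rz": 0,"fingers": -1},{"x": 0,"y": 3,"z": 45,"rx": -0.003,"ry": 0,"rz": 0,"fingers": -1},{"x": 0,"y": 3,"z": 45,"rx": -0.003,"ry": 0,"rz": 0,"fingers": -0.2},{"x": 0,"y": 3,"z": 45,"rx": -0.003,"ry": 0,"rz": 0,"fingers": 1},{"x": 0,"y": 3,"z": 45,"rx": -0.003,"ry": 0,"rz": 0,"fingers": 1},{"x": 0,"y": 3,"z": 45,"rx": -0.003,"ry": 0,"rz": 0,"fingers": 1},{"x": 0,"y": 3,"z": 45,"rx": -0.003,"ry": 0,"rz": 0,"fingers": 1},{"x": 0,"y": 3,"z": 45,"rx": -0.003,"ry": 0,"rz": 0,"fingers": 1},{"x": 0,"y": 3,"z": 45,"rx": -0.003,"ry": 0,"rz": 0,"fingers": 1}]' --force 40

```text
time_s: 10.98
tool_pos: [0.4103, 0.3716, 0.0328]
tool_rot: [-179.9, 0.0, 118.9]
force: [0.5, -0.1, 0.4]
grip_width: 0.0253
grasp_force: 0.0
```

```bash
python3 - <<'E'
from h import *
rel([])
E
```

```text
t 10.975 pos [0.4103 0.3716 0.0328] rot [-179.9    0.   118.9] F [ 0.5 -0.1  0.4] w 0.0253 gf 0.0
```

Call:
drive_tool --moves '[{"x": 0,"y": 0,"z": 0,"rx": 0,"ry": 0,"rz": 0,"fingers": 1},{"x": 0,"y": 0,"z": 0,"rx": 0,"ry": 0,"rz": 0,"fingers": 1},{"x": 0,"y": 0,"z": 0,"rx": 0,"ry": 0,"rz": 0,"fingers": 1}]'

```text
time_s: 11.35
tool_pos: [0.4103, 0.3716, 0.0328]
tool_rot: [-179.9, 0.0, 118.9]
force: [0.1, -0.1, 0.4]
grip_width: 0.0194
grasp_force: 40.0
```

```bash
python3 - <<'E'
from h import *
Q=Rtilt(0,S); p,R,o=cur()
rel([([.41,.371,.3],R),([.5,.28,.3],Rdown(60)),(inlow(0,0,158),Q)]); print(inlow(0,0,158),p)
print(Q.as_euler('xyz',degrees=True),(p*1e3).round(2))
E
```

```text
t 11.35 pos [0.4103 0.3716 0.0328] rot [-179.9    0.   118.9] F [ 0.1 -0.1  0.4] w 0.0194 gf 39.971495315548964
[  -0.5   -0.9 -267.2] [0. 0. 0.]
[-123.6   34.  -267.2] [-1.1000e-03  1.0000e-03  1.0272e+00]
[-222.2   46.8 -156.1] [-0.423   0.2909  1.9051]
[0.55863036 0.19971583 0.18892878] [0.41026918 0.37162493 0.03281179]
[180.         -25.           7.67763445] [410.27 371.62  32.81]
```

Call:
drive_tool --moves '[{"x": 0,"y": 0,"z": -15,"rx": 0,"ry": 0,"rz": 0,"fingers": 1},{"x": 0,"y": 0,"z": -60,"rx": 0,"ry": 0,"rz": 0,"fingers": 1},{"x": 0,"y": 0,"z": -115,"rx": 0,"ry": 0,"rz": 0,"fingers": 1},{"x": 0,"y": 0,"z": -170,"rx": 0,"ry": 0,"rz": 0,"fingers": 1},{"x": 0,"y": 0,"z": -220,"rx": 0,"ry": 0,"rz": 0.1,"fingers": 1},{"x": 0,"y": 0,"z": -260,"rx": 0,"ry": 0,"rz": 0.25,"fingers": 1},{"x": -20,"y": 5,"z": -270,"rx": 0,"ry": 0,"rz": 0.4,"fingers": 1},{"x": -45,"y": 10,"z": -270,"rx": 0,"ry": 0,"rz": 0.55,"fingers": 1},{"x": -70,"y": 17,"z": -270,"rx": 0,"ry": 0,"rz": 0.7,"fingers": 1},{"x": -95,"y": 25,"z": -270,"rx": 0,"ry": 0,"rz": 0.85,"fingers": 1},{"x": -123,"y": 34,"z": -270,"rx": -0.04,"ry": 0.02,"rz": 1.0,"fingers": 1},{"x": -145,"y": 36,"z": -265,"rx": -0.1,"ry": 0.06,"rz": 1.15,"fingers": 1},{"x": -170,"y": 38,"z": -255,"rx": -0.16,"ry": 0.1,"rz": 1.3,"fingers": 1},{"x": -190,"y": 40,"z": -245,"rx": -0.22,"ry": 0.15,"rz": 1.45,"fingers": 1},{"x": -205,"y": 42,"z": -230,"rx": -0.29,"ry": 0.2,"rz": 1.6,"fingers": 1},{"x": -215,"y": 44,"z": -210,"rx": -0.36,"ry": 0.25,"rz": 1.75,"fingers": 1},{"x": -222,"y": 47,"z": -185,"rx": -0.423,"ry": 0.291,"rz": 1.905,"fingers": 1},{"x": -222,"y": 47,"z": -160,"rx": -0.423,"ry": 0.291,"rz": 1.905,"fingers": 1},{"x": -222,"y": 47,"z": -156,"rx": -0.423,"ry": 0.291,"rz": 1.905,"fingers": 1},{"x": -222,"y": 47,"z": -156,"rx": -0.423,"ry": 0.291,"rz": 1.905,"fingers": 1}]'

```text
time_s: 13.85
tool_pos: [0.5591, 0.1999, 0.1896]
tool_rot: [-180.0, -25.0, 7.7]
force: [-0.2, 0.6, -3.3]
grip_width: 0.0195
grasp_force: 40.0
```

```bash
python3 - <<'E'
from h import *
Q=Rtilt(0,S)
rel([(inlow(0,0,158),Q)]); print(cur()[2]["qpos"].round(0))
c=grab("top");b=grab("scene")
p,R,o=cur(); UR=R.as_matrix()@np.array([[0,-1,0],[1,0,0],[0,0,-1]]).T
# upper frame: x=tool y, z=-tool z, y=z x x
M=R.as_matrix(); UR=np.c_[M[:,1],np.cross(-M[:,2],M[:,1]),-M[:,2]]; UT=p+M[:,2]*.0328
def ov(c,x0,y0,x1,y1,s):
    im=crop(c,x0,y0,x1,y1,s)
    for (A,t,col) in ((LR,LT,(0,255,0)),(UR,UT,(0,0,255))):
        cv2.polylines(im,[((proj(c,C4@A.T+t)-[x0,y0]+.5)*s).round().astype(int).reshape(-1,1,2)],True,col,1)
    return im
A=ov(b,190,125,280,215,4.4);B=ov(c,175,140,265,230,4.4)
cv2.imwrite("pics/hv.png",np.hstack([A,B]))
E
```

```text
t 13.85 pos [0.5591 0.1999 0.1896] rot [-180.   -25.     7.7] F [-0.2  0.6 -3.3] w 0.0195 gf 39.96318387100473
[-0.7  0.1  0.4] [-0.0001 -0.0005 -0.0004]
[ -49.   -4.   21.  117.   14.   44. -118.]
```

View pics/hv.png

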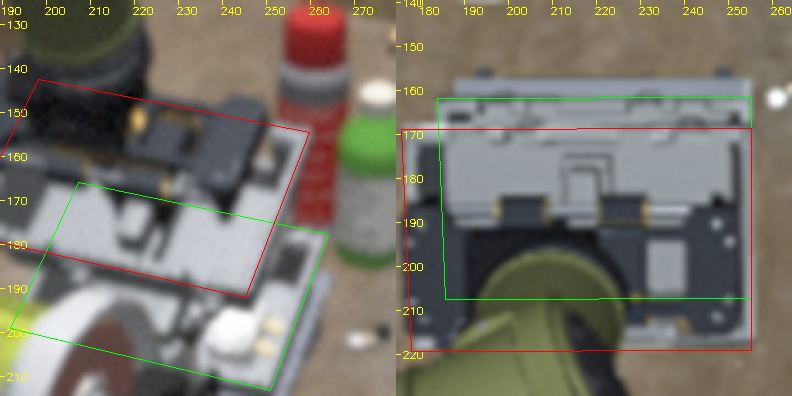

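Call:
drive_tool --moves '[{"x": -0.7,"y": 0,"z": 30,"rx": 0,"ry": 0,"rz": 0,"fingers": 1},{"x": -0.7,"y": 0,"z": 52,"rx": 0,"ry": 0,"rz": 0,"fingers": 1},{"x": -0.7,"y": 0,"z": 59,"rx": 0,"ry": 0,"rz": 0,"fingers": 1},{"x": -0.7,"y": 0,"z": 61,"rx": 0,"ry": 0,"rz": 0,"fingers": 1},{"x": -0.7,"y": 0,"z": 61,"rx": 0,"ry": 0,"rz": 0,"fingers": 1}]'

```text
time_s: 14.58
tool_pos: [0.5842, 0.2038, 0.1344]
tool_rot: [-179.9, -25.1, 7.7]
force: [-0.3, -0.2, -3.7]
grip_width: 0.0196
grasp_force: 40.0
```

```bash
cat >> h.py <<'E'
def st():
    p,R,o=cur(); print("t",o["time_s"],"low",(LR.T@(p-LT)*1e3).round(1),"dR",(R.inv()*Rtilt(0,S)).as_rotvec().round(4),"F tote",(LR.T@o["force"]).round(1),"T",o["wrist_torque"].round(2),"w",round(o["grip_width"],4))
E
python3 - <<'E'
from h import *
st()
c=grab("top");b=grab("scene")
A=crop(b,190,140,280,230,4.4);B=crop(c,175,145,265,235,4.4)
cv2.imwrite("pics/lo.png",np.hstack([A,B]))
E
```

```text
t 14.575 low [ 0.6 -0.4 97.6] dR [-0.0009 -0.0015 -0.0001] F tote [-0.2  1.8 -3.2] T [-0.18  0.91 -0.  ] w 0.0196
```

View pics/lo.png

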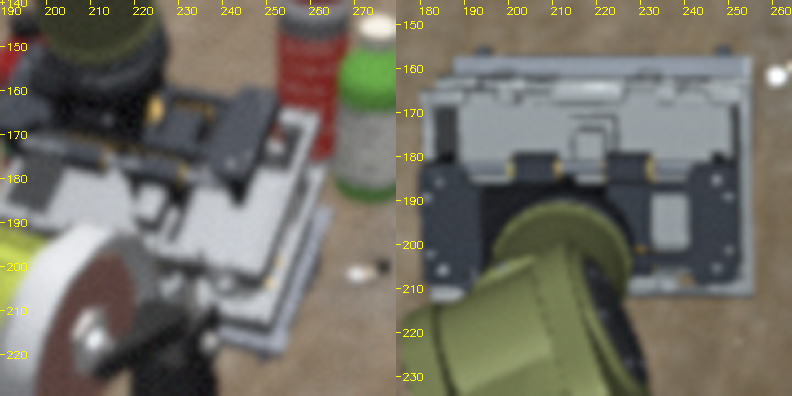

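Call:
drive_tool --moves '[{"x": 0,"y": 0,"z": 1.5,"rx": 0,"ry": 0,"rz": 0,"fingers": 1},{"x": 0,"y": 0,"z": 3,"rx": 0,"ry": 0,"rz": 0,"fingers": 1},{"x": 0,"y": 0,"z": 4.5,"rx": 0,"ry": 0,"rz": 0,"fingers": 1},{"x": 0,"y": 0,"z": 4.5,"rx": 0,"ry": 0,"rz": 0,"fingers": 1}]'

```text
time_s: 15.18
tool_pos: [0.5855, 0.2035, 0.1289]
tool_rot: [180.0, -25.0, 7.7]
force: [-0.1, 0.1, -4.0]
grip_width: 0.0199
grasp_force: 40.0
```

```bash
python3 -c "
from h import *
st()"
```

```text
t 15.175 low [ 0.2  0.7 92.1] dR [0.0001 0.0002 0.0001] F tote [ 0.1  1.7 -3.6] T [-0.15  0.97 -0.04] w 0.0199
```

Call:
drive_tool --moves '[{"x": 0,"y": 0,"z": 1.5,"rx": 0,"ry": 0,"rz": 0,"fingers": 1},{"x": 0,"y": 0,"z": 3,"rx": 0,"ry": 0,"rz": 0,"fingers": 1},{"x": 0,"y": 0,"z": 3,"rx": 0,"ry": 0,"rz": 0,"fingers": 1}]'

```text
time_s: 15.55
tool_pos: [0.5868, 0.2037, 0.1262]
tool_rot: [180.0, -25.0, 7.7]
force: [0.0, -0.0, -3.0]
grip_width: 0.0195
grasp_force: 40.0
```

```bash
python3 -c "
from h import *
st()"
```

```text
t 15.55 low [ 0.2  0.7 89.1] dR [0.0001 0.0002 0.0001] F tote [-0.   1.3 -2.7] T [-0.18  0.99 -0.05] w 0.0195
```

Call:
drive_tool --moves '[{"x": 0,"y": 0,"z": 1,"rx": 0,"ry": 0,"rz": 0,"fingers": 1},{"x": 0,"y": 0,"z": 2,"rx": 0,"ry": 0,"rz": 0,"fingers": 1},{"x": 0,"y": 0,"z": 2,"rx": 0,"ry": 0,"rz": 0,"fingers": 1}]'

```text
time_s: 15.92
tool_pos: [0.5876, 0.2039, 0.1251]
tool_rot: [-180.0, -25.0, 7.7]
force: [-4.8, -1.5, 2.2]
grip_width: 0.0196
grasp_force: 40.0
```

```bash
python3 -c "
from h import *
st()"
```

```text
t 15.925 low [ 0.3  0.5 87.8] dR [-0.0003  0.0001 -0.0002] F tote [-0.9  3.5  4.1] T [-0.32  1.32 -0.01] w 0.0196
```

Call:
drive_tool --moves '[{"x": 0,"y": 0,"z": 0.5,"rx": 0,"ry": 0,"rz": 0,"fingers": 0.4},{"x": 0,"y": 0,"z": 0,"rx": 0,"ry": 0,"rz": 0,"fingers": 0.1},{"x": 0,"y": 0,"z": 0,"rx": 0,"ry": 0,"rz": 0,"fingers": -0.2},{"x": 0,"y": 0,"z": 0,"rx": 0,"ry": 0,"rz": 0,"fingers": -0.2},{"x": 0,"y": 0,"z": -10,"rx": 0,"ry": 0,"rz": 0,"fingers": -0.2},{"x": 0,"y": 0,"z": -30,"rx": 0,"ry": 0,"rz": 0,"fingers": -0.2},{"x": 0,"y": 0,"z": -70,"rx": 0,"ry": 0,"rz": 0,"fingers": -0.2},{"x": 0,"y": 0,"z": -120,"rx": 0,"ry": 0,"rz": 0,"fingers": -0.2},{"x": 30,"y": -60,"z": -150,"rx": 0,"ry": 0,"rz": 0,"fingers": -0.2},{"x": 30,"y": -115,"z": -165,"rx": 0,"ry": 0,"rz": 0,"fingers": -0.2},{"x": 30,"y": -170,"z": -175,"rx": 0,"ry": 0,"rz": 0,"fingers": -0.2},{"x": 30,"y": -230,"z": -175,"rx": 0,"ry": 0,"rz": 0,"fingers": -0.2},{"x": 30,"y": -230,"z": -175,"rx": 0,"ry": 0,"rz": 0,"fingers": -0.2}]'

```text
time_s: 17.55
tool_pos: [0.5069, 0.4321, 0.2955]
tool_rot: [-179.9, -25.0, 8.2]
force: [0.0, -0.8, 0.6]
grip_width: 0.0521
grasp_force: 0.0
```

```bash
python3 - <<'E'
from h import *
st(); rel([])
c=grab("top");b=grab("scene")
def ov(c,x0,y0,x1,y1,s):
    im=crop(c,x0,y0,x1,y1,s)
    for k,col in ((0,(0,255,0)),(55,(0,0,255))):
        cv2.polylines(im,[((proj(c,(C4+[0,0,k/1e3])@LR.T+LT)-[x0,y0]+.5)*s).round().astype(int).reshape(-1,1,2)],True,col,1)
    return im
A=ov(b,190,140,280,230,4.4);B=ov(c,175,145,265,235,4.4)
cv2.imwrite("pics/fin.png",np.hstack([A,B]))
E
```

```text
t 17.55 low [237.2 -26.7 263.1] dR [-0.005   0.0007  0.0082] F tote [-0.8 -0.2  0.5] T [-0.16  0.65 -0.04] w 0.0521
t 17.55 pos [0.5069 0.4321 0.2955] rot [-179.9  -25.     8.2] F [ 0.  -0.8  0.6] w 0.0521 gf 0.0
```

View pics/fin.png

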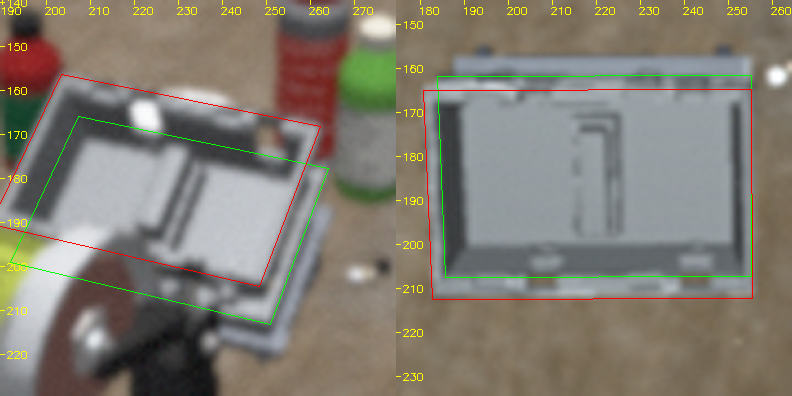

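The upper tote's rim matches the predicted 55 mm stacked outline in both cameras. Its deep slots now show at (206,208) and (240,208), mirrored from the lower tote, so it stands on the pockets.

```bash
python3 -c "
from cell import workorder
print(workorder.sign_off())"
```

```text
the job is handed in; nothing more can be done
None
```

The job is handed in: the carburettor stands on the floor of the lower tote, in the half away from the card end. The second tote, turned end for end, stands on top in the rim pockets at the expected 55 mm. The lower tote is still on its stand, and it took 17.6 s of the 67 s allowed.

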